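Make the contact grill ready and start it

ROBOT

A 7-joint arm with a two-finger parallel gripper is mounted at the origin on a cart in front of the work surface, level with it; the furniture and walls round the work are solid. World frame = base frame: x ahead of the robot, y to its left, z up, the work surface at z = 0. Lengths are in m, angles in rad, forces in N, time in s.
With the tool pointing down it reaches from about 0.35 to 0.9 m from the base axis. Payload 8.1 kg.
Tool frame: the origin (TCP) lies at the centre of the arm's flange, where the gripper is bolted on; the fingertips stand 178 mm ahead of it and the grasp point (between the pads) lies 159 mm ahead of it; z points along the fingers, y is the line along which they close (so a half turn about z gives the same grasp; the last joint's range is limited). The gripper opens to 92 mm and grips with 3 to 60 N. Pads are 19 mm wide; open, the fingers measure 130 mm over their backs; the gripper's body (75 mm by 190 mm) begins 47 mm behind the grasp point.
Start: joints at [-1.389, 0.434, 0.025, 1.573, -0.012, 1.134, -0.075], TCP at [0.176, 0.6, 0.405] pointing down, gripper open.
Joint ranges: [-2.62, 2.62], [-0.44, 2.09], [-1.27, 1.32], [0.08, 2.57], [-1.32, 4.46], [0.12, 2], [-2.74, 2.74]. Speed limits (rad/s): [2.22, 2.22, 3.01, 3.01, 3.14, 3.14, 3.14].

INTERFACE

Orientations are given as a rotation vector (axis times angle).
In Python, from cell import arm gives the robot as it stands. The module is installed in compiled form; this text tells all that it offers.
- The arm moves only by the shell command python3 -m inch 'ROWS' [FORCE]. ROWS is text: rows parted by semicolons, each of 5 numbers parted by spaces: the shift along the tool's x, y, z in m, then the turn about the tool's z in rad, then the finger opening in m, from 0 to 0.0918. In form: x y z roll fingers; .... A call has 1 to 5 rows; each row is the pose to reach, as a shift and turn from the pose commanded when the call began, along the tool's axes at that moment; what a row does not reach only later rows make up. A row lasts 1/10 s, in which the tool goes at most 50 mm and 8.59 degrees, less where a joint would pass 70% of its speed; a pose out of reach is approached as far as the arm can. A call with a gripper value outside its range is refused whole. The fingers move at their own pace and stop on an object; FORCE is the grip in N (left out, the last holds). Time passes only in rows, so rows that repeat a pose let the fingers close. It gives the time, the measured TCP pose, the force, the opening and the grip force at its end, in the units of the state.
- arm.observe(): the state, without advancing time (a new reading comes with each control period).
- arm.get_image(name): name is "scene" or "top" or "wrist"; returns the picture (384x512x3 uint8, red, green, blue); there is no depth.
- arm.get_calibration(name): a dict with "intrinsics" (3x3 intrinsics, pixels), "pose" (4x4, takes a point from camera to world coordinates). Camera axes: x right, y up, looking along -z (the intrinsics and any distortion apply to the point x, -y, -z); pixel columns grow to the right and rows downward; lengths in m; the calibration is good to about 2 mm. A picture is of the moment at which its call begins: read the wrist's pose just before it. get_calibration takes no time and is no camera call; for the wrist camera it gives the pose at the moment of the call.
- arm.sign_off(): hands the job in; it is judged then, once.
Trained networks look in the newest picture that a camera, given by its name, has taken for a name from the list of things; names that differ only in an ending like _2 or _b are one class to them, and where a whole thing is asked for, a point or a joint stands for the part that bears it (a point fixed in the world has none). Each returns a list of dicts, best first, with "conf" (0 to 1); they miss things now and then, are a little off and sometimes report something else, mostly with a low value. They report only what shows in the picture. A call takes as long as a camera call.
- arm.look_for(camera, query): "point" ([row, column] in pixels, amid what is visible of it).
- arm.silhouettes(camera, query): "region" (384x512 bool, what is visible of it) and "point" ([row, column] in pixels, amid what is visible of it).
- arm.place_of(camera, query): "point" ([row, column] in pixels: a listed point, or the origin of a listed thing).
The state is a dict: "clock": time; "joints": joint angles; "dq": joint speeds; "joint_efforts": joint torques, N m; "position": TCP position; "ee_rot": TCP orientation; "force": force on the tool from outside, world axes, zero at the start; "ft_torque": the same for the moment, N m; "width": opening from 0.0 (shut) to 1.0 (fully open); "gripper_force": force on a finger pad.
Only numpy, scipy, OpenCV 4.12 (cv2) and the standard library are available. Lean on these libraries where they do the work, as an engineer would, in place of code of your own. Each camera call takes 0.05 s, during which the arm holds its last target. There are 200 camera calls.

TASK

Get the contact grill ready for service using only pushes of the fingertips: first push the drip tray all the way in until its front plate is flat against the grill, then push the raised lid gently down by its handle bar until it is fully shut, and only then press the start button on the control box and let it go. Do not lift the tray, do not raise the lid further, and leave everything else on the worktop where it is.

Things in the scene. Friction and masses are not known exactly. Their poses are not given: they have to be found in the camera images.
- grill: steel contact grill, fixed; base 250 deep (x) x 250 wide (y). Origin: under the base's centre, at worktop height; x from its front (robot side) to its back, y to its left, z up. Front face at x = -125 mm, with a slot (176 wide, z = 14 to 49) for the drip tray. A control box (200 x 66, top at z = 90) adjoins its right side (y = -125 to -191); its thermostat knob reaches to x = -116
- drip_tray: loose drip tray, 0.2 to 0.45 kg, partly drawn out of the grill's slot (3 mm play each side), 14 mm above the worktop: steel pan 170 x 205 x 22, black front plate 196 wide, 34 high that stops against the grill's front face. Origin: under the front plate, 2 mm before its back face; axes as the grill's. Slides along the grill's x; home when its origin is at x = -127 mm in the grill's frame
- tray_lip (a point): middle of the front edge of the steel push lip on the drip tray (lip 130 wide, 9 high, 18 mm proud of the black front plate); 22 mm in front of the tray's origin, 42 mm above the worktop
- lid (a joint): angle of the lid in rad: 0 is shut (flat on the lower plate), grows as its front rises; limit 1.2. Hinge axis along the grill's y through x = +105, z = 112 mm of the grill's frame. Hinge friction of about 1 N m: the lid stays where it is left and needs about 1 to 6 N down on the bar. The shut lid's top is at z = 140 mm
- lid_bar (a point): middle of the lid's black round handle bar (24 mm thick, 184 long, along the grill's y), 255 mm in front of the hinge axis and 13 mm above it when the lid is shut (bar axis then at z = 125 mm, x = -150 mm in the grill's frame)
- start (a joint): travel of the round metal start button in m: 0 is up, 0.005 is fully down; a spring (4 N when fully down) lifts it again. Pressed straight down
- start_top (a point): centre of the top face of the start button (20 mm across) on top of the control box
- tongs: steel tongs lying on the worktop to the right of the grill, 241 long, 34 high; leave alone
- cup: small white cup, 59 across, 52 high, to the left of the tray; leave alone. Origin under its centre
- scone: wrapped scone, 140 x 132 x 75, left of the grill; leave alone
- teaspoon: teaspoon with red handle, 132 long, 11 high, in front of the grill to the right; leave alone
- shaker: glass sugar shaker, 69 across, 158 high, at the right; leave alone. Origin under its centre

How it is judged:
On the way, in this order (a step that is already met when the one before it is completed fails the run):
1. the drip tray is fully home: its front plate within 4 mm of the grill's front face (x of drip_tray in the frame of grill above -0.131 m), for 0.2 s.
2. the lid is fully shut (value of joint lid below 0.035 rad), for 0.2 s.
3. the start button is pressed down (value of joint start above 0.0035 m), for 0.05 s.
At the end, for the whole second after the job is handed in: the drip tray lies flat in its slot with its front plate within 4 mm of the grill's front face, the lid is shut to within 0.035 rad (9 mm at the bar), and the start button has been pressed at least 3.5 mm and is up again (x of drip_tray in the frame of grill above -0.131 m and height (world z) of drip_tray below 0.018 m and linear speed of drip_tray below 0.01 m/s and value of joint lid below 0.035 rad and value of joint start below 0.0015 m); the robot touches nothing.
It fails at once if the start button is pressed before the tray is home and the lid is shut (value of joint start above 0.0025 m and (value of joint lid above 0.05 rad or x of drip_tray in the frame of grill below -0.133 m)).
It fails at once if the drip tray is lifted, tipped or pulled further out (height (world z) of drip_tray above 0.026 m or angle between drip_tray's own z axis and vertical above 0.12 rad or x of drip_tray in the frame of grill below -0.195 m).
It fails at once if the lid is raised further or slammed (over 3 rad/s) (value of joint lid above 1.1 rad or velocity of joint lid below -3 rad/s).
It fails at once if another thing on the worktop is moved by more than 30 mm or tipped over (distance of any of tongs, cup, scone, teaspoon, shaker from where it was at the start of the episode above 0.03 m or angle between any of cup, shaker's own z axis and vertical above 0.5 rad).
It also fails if it takes over 61 s, if anything falls off the work surface, if the arm or the gripper's body presses on something with over 40 N, if the wrist force passes 120 N, or if a joint passes its speed limit or range.

## Working session

There is one attempt and no reset: what is moved stays moved. The work goes in short steps, Python scripts to look and compute and a shell command to move; the robot and the scene stay as the last step left them, time stands still between calls to the robot, and variables do not carry over. Pictures are saved under pics/ and viewed, at most 10 in all, crops included, and the job is handed in when it is done.

```bash
mkdir -p pics
cat > h.py <<'E'
import numpy as np,cv2
from cell import arm
from scipy.spatial.transform import Rotation as R
def proj(cam,P):
    c=arm.get_calibration(cam);T=np.linalg.inv(c["pose"]);p=T[:3,:3]@np.asarray(P,float)+T[:3,3]
    q=np.array(c["intrinsics"])@np.array([p[0],-p[1],-p[2]]);return q[:2]/q[2]
def ray(cam,rc):
    c=arm.get_calibration(cam);K=np.array(c["intrinsics"]);T=np.array(c["pose"])
    d=np.linalg.solve(K,[rc[1],rc[0],1]);d=np.array([d[0],-d[1],-d[2]]);return T[:3,3],T[:3,:3]@d
def onz(cam,rc,z):
    o,d=ray(cam,rc);return o+d*(z-o[2])/d[2]
def tri(obs):
    A=np.zeros((3,3));b=np.zeros(3)
    for cam,rc in obs:
        o,d=ray(cam,rc);d/=np.linalg.norm(d);M=np.eye(3)-np.outer(d,d);A+=M;b+=M@o
    return np.linalg.solve(A,b)
E
python3 - <<'E'
from h import *
np.set_printoptions(precision=4,suppress=True)
ims=[]
for c in("scene","top"):
    im=arm.get_image(c);cv2.imwrite(f"pics/{c}.png",im[:,:,::-1])
    k=arm.get_calibration(c);print(c,k["pose"],k["intrinsics"])
    for q in("grill","drip_tray","tray_lip","lid_bar","start_top","cup","shaker"):
        print(q,[(np.round(r["point"],1).tolist(),round(r["conf"],2)) for r in arm.place_of(c,q)[:2]])
print(arm.observe())
E
```

```text
scene [[ 0.781   0.4784 -0.4015  0.1237]
 [-0.6242  0.5772 -0.5265 -0.5608]
 [-0.0201  0.6619  0.7494  0.9883]
 [ 0.      0.      0.      1.    ]] [[371.2855   0.     255.8434]
 [  0.     371.2855 195.4017]
 [  0.       0.       1.    ]]
grill [([186.4, 259.9], 0.86)]
drip_tray [([202.0, 216.6], 0.98), ([281.5, 238.5], 0.6)]
tray_lip [([196.3, 208.7], 0.9), ([330.4, 348.3], 0.46)]
lid_bar [([122.9, 244.2], 0.91)]
start_top [([204.2, 266.5], 0.4)]
cup [([172.3, 205.5], 0.63)]
shaker [([333.0, 345.2], 0.81)]
top [[ 0.0291  0.9986 -0.0451  0.5124]
 [-0.9992  0.0303  0.0257  0.0698]
 [ 0.027   0.0444  0.9987  1.533 ]
 [ 0.      0.      0.      1.    ]] [[474.8133   0.     256.2152]
 [  0.     474.8133 190.5341]
 [  0.       0.       1.    ]]
grill [([153.5, 219.6], 0.86)]
drip_tray [([206.2, 204.4], 0.64)]
tray_lip [([212.0, 207.9], 0.75)]
lid_bar [([157.6, 207.4], 0.87)]
start_top [([182.2, 266.2], 0.59)]
cup [([194.8, 160.9], 0.72)]
shaker []
{'clock': 0.8, 'joints': array([-1.3886,  0.4345,  0.025 ,  1.5732, -0.0116,  1.134 , -0.0751]), 'dq': array([-0.0021, -0.0007,  0.0006, -0.0001,  0.0012, -0.0003, -0.0019]), 'joint_efforts': array([  0.0003, -66.7601,   0.9838, -31.4796,  -0.0605,   0.0324,
        -0.    ]), 'position': array([0.1756, 0.5998, 0.4048]), 'ee_rot': array([-0.446 , -3.1098, -0.0002]), 'force': array([ 0.153 ,  0.9264, -0.1155]), 'ft_torque': array([-0.0234, -0.0077, -0.0118]), 'gripper_force': 0.0, 'width': 1.0026766242483756}
```

View pics/scene.png

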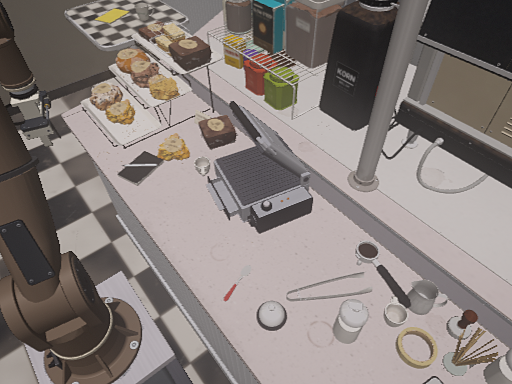

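View pics/top.png

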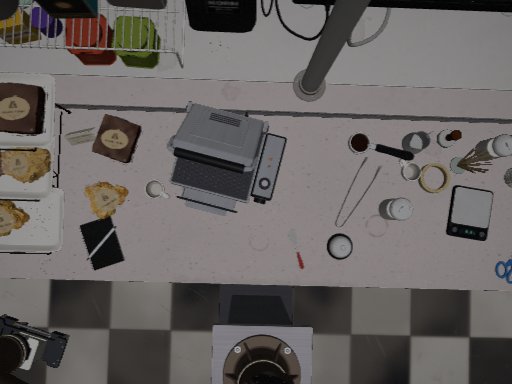

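The scene view shows the grill in the centre, with its raised lid at about (120,250) and its tray out at about (200,217). The top view shows the grill turned slightly clockwise, with the button at about (182,265) and the cup at (188,153). Next I'll fit the grill pose.

```bash
cat > fit.py <<'E'
from h import *
from scipy.optimize import least_squares
np.set_printoptions(precision=4,suppress=True)
def G(p,l):
    x,y,a=p[:3];return np.array([x+np.cos(a)*l[0]-np.sin(a)*l[1],y+np.sin(a)*l[0]+np.cos(a)*l[1],l[2]])
def bar(p,th,dy=0):
    # vector from hinge (-255,13), front rises with th
    c,s=np.cos(th),np.sin(th);return G(p,[.105-.255*c+.013*s,dy,.112+.255*s+.013*c])
def lip(p,t,dy=0): return G(p,[t-.022,dy,.042])
E
python3 - <<'E'
from fit import *
O=[]
for c in("scene","top"):
    arm.get_image(c)
    for q in("grill","drip_tray","tray_lip","lid_bar"):
        r=arm.place_of(c,q)
        if r: O.append((c,q,np.array(r[0]["point"],float)))
def model(p,q):
    return {"grill":lambda:G(p,[0,0,0]),"drip_tray":lambda:G(p,[p[3],0,.014]),"tray_lip":lambda:lip(p,p[3]),"lid_bar":lambda:bar(p,p[4])}[q]()
def res(p):
    r=[]
    for c,q,rc in O:
        u=proj(c,model(p,q));r+=[u[1]-rc[0],u[0]-rc[1]]
    return r
s=least_squares(res,[.57,.14,-.15,-.16,.9],loss="soft_l1");p=s.x
print(p,np.array(s.fun).round(1))
st=[tuple([c,arm.place_of(c,"start_top")]) for c in("scene","top")]
for c,r in st:
    P=onz(c,r[0]["point"],.094);d=P-G(p,[0,0,0]);a=p[2];print(c,r[0]["conf"],P,"local",np.cos(a)*d[0]+np.sin(a)*d[1],-np.sin(a)*d[0]+np.cos(a)*d[1])
np.save("p.npy",p)
ims=[]
for c,(r0,r1,c0,c1) in(("scene",(80,240,180,330)),("top",(90,220,140,300))):
    k=4 if c=="scene" else 4
    im=cv2.resize(arm.get_image(c)[r0:r1,c0:c1],None,fx=k,fy=k,interpolation=2)[:,:,::-1].copy()
    def seg(A,B,col):
        a,b=[tuple(((proj(c,X)-[c0,r0]+.5)*k).astype(int)) for X in(A,B)];cv2.line(im,a,b,col,1)
    def rect(x0,x1,y0,y1,z,col):
        q=[G(p,[x,y,z]) for x,y in((x0,y0),(x1,y0),(x1,y1),(x0,y1))]
        for i in range(4):seg(q[i],q[(i+1)%4],col)
    rect(-.125,.125,-.125,.125,0,(0,255,0));rect(-.1,.1,-.191,-.125,.09,(0,255,255))
    seg(bar(p,p[4],-.092),bar(p,p[4],.092),(0,0,255));seg(lip(p,p[3],-.065),lip(p,p[3],.065),(255,0,255))
    cv2.imwrite(f"pics/ov_{c}.png",im)
E
```

```text
[ 0.6921  0.1589 -0.1308 -0.1629  0.8723] [-1.1 -0.7  0.  -1.8  4.  -0.2  0.   0.4 -0.   0.2 -0.9  2.5 -0.8 -3.2
  0.2  0.3]
scene 0.6 [0.6126 0.0217 0.094 ] local -0.06088902953612961 -0.14637653910802256
top 0.41 [0.5961 0.0019 0.094 ] local -0.07468698996648317 -0.1681811723588899
```

View pics/ov_top.png

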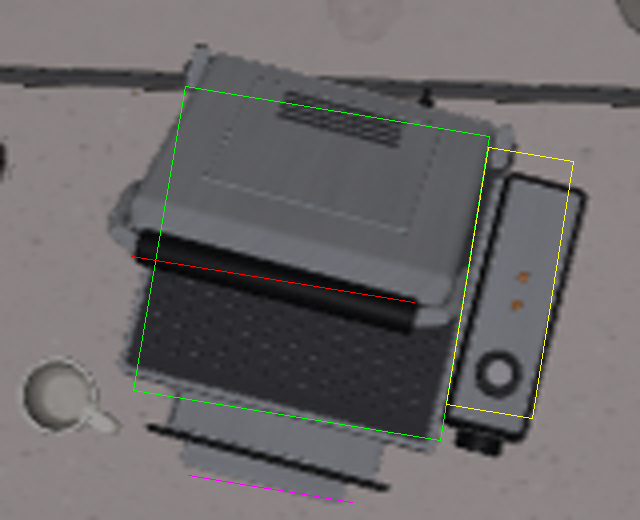

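View pics/ov_scene.png

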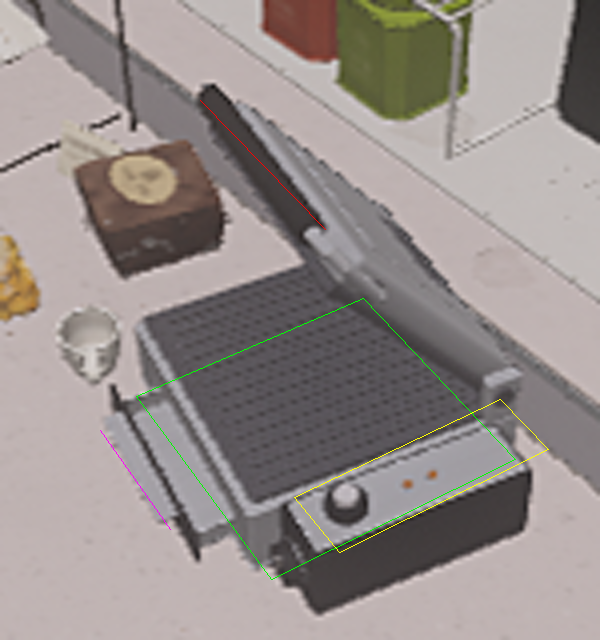

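Both overlays show the fitted outline too far right and under-rotated. The true yaw is nearer -0.22. The features are sharp in the crops, so I'll refit with hand-read ones: bar ends, plate ends, lip ends, box corners and button.

```bash
cat > fit2.py <<'E'
from fit import *
T=lambda u,v:("top",u/4+140-.4,v/4+90-.4)
S=lambda u,v:("scene",u/4+180-.4,v/4+80-.4)
# p: x,y,a,tray,lid,boxx,btnx,btny
M=[(T(142,247),lambda p:bar(p,p[4],.092)),(T(413,317),lambda p:bar(p,p[4],-.092)),
(S(208,93),lambda p:bar(p,p[4],.092)),(S(315,232),lambda p:bar(p,p[4],-.092)),
(T(150,428),lambda p:G(p,[p[3]-.001,.098,.048])),(T(386,489),lambda p:G(p,[p[3]-.001,-.098,.048])),
(S(114,388),lambda p:G(p,[p[3]-.001,.098,.048])),
(T(185,466),lambda p:lip(p,p[3],.065)),(T(346,501),lambda p:lip(p,p[3],-.065)),
(T(510,172),lambda p:G(p,[p[5]+.1,-.125,.09])),(T(587,192),lambda p:G(p,[p[5]+.1,-.191,.09])),
(T(523,440),lambda p:G(p,[p[5]-.1,-.191,.09])),(T(447,423),lambda p:G(p,[p[5]-.1,-.125,.09])),
(S(285,503),lambda p:G(p,[p[5]-.1,-.125,.09])),
(T(498,375),lambda p:G(p,[p[6],p[7],.097])),(S(347,495),lambda p:G(p,[p[6],p[7],.097]))]
def res(p):
    r=[]
    for (c,u,v),f in M:
        q=proj(c,f(p));r+=[q[0]-u,q[1]-v]
    return np.array(r)
s=least_squares(res,[.66,.17,-.22,-.17,.87,0,-.06,-.15],loss="soft_l1")
p=s.x
if __name__=="__main__":
    print(p,"\n",res(p).reshape(-1,2).round(1).tolist())
    print("lip",lip(p,p[3]),"bar",bar(p,p[4]),"barshut",bar(p,0),"btn",G(p,[p[6],p[7],.097]))
    np.save("p.npy",p)
E
python3 fit2.py
```

```text
[ 0.68    0.1518 -0.2137 -0.1498  0.9146  0.0075 -0.0476 -0.1536] 
 [[-0.6, 0.3], [1.6, 0.2], [0.2, 0.3], [0.3, -0.3], [-0.6, -0.1], [1.5, -0.2], [-0.1, -0.4], [-0.5, -0.5], [-0.4, 0.8], [-0.7, -0.8], [1.0, -0.6], [1.4, 0.8], [-0.7, -0.2], [-1.2, 0.3], [-0.7, -0.4], [0.1, 2.0]]
lip [0.512  0.1882 0.042 ] bar [0.6406 0.1603 0.322 ] barshut [0.5334 0.1836 0.125 ] btn [0.6009 0.0118 0.097 ]
```

```bash
cat > go.py <<'E'
from fit import *
import sys
# usage: go.py lx ly tipz : tip in grill frame -> shift in tool axes + roll
p=np.load("p.npy");s=arm.observe();Rm=R.from_rotvec(s["ee_rot"])
l=list(map(float,sys.argv[1:4]));t=G(p,l);tip=t+[0,0,.178]
d=Rm.inv().apply(tip-s["position"]);y=Rm.apply([0,1,0])
w=np.array([-np.sin(p[2]),np.cos(p[2]),0]);wl=Rm.inv().apply(w)
r=np.arctan2(-wl[0],wl[1]);r=(r+np.pi/2)%np.pi-np.pi/2
dt=np.array(s["position"])-[0,0,.178]-[p[0],p[1],0];c,sn=np.cos(p[2]),np.sin(p[2])
print("tip local",np.array([c*dt[0]+sn*dt[1],-sn*dt[0]+c*dt[1],dt[2]]),"shift",d,"roll",r,"toolz",Rm.apply([0,0,1]),"F",s["force"],"t",s["clock"],"q7",s["joints"][6],"w",s["width"])
print("unit local x in tool",Rm.inv().apply([c,sn,0]))
E
python3 go.py -0.24 0 0.2
```

```text
tip local [-0.5879  0.3309  0.2267] shift [-0.3705 -0.3053  0.0267] roll -0.07124344190713794 toolz [-0. -0. -1.] F [ 0.0404 -0.4172  0.1053] t 1.5 q7 -0.07507698153001557 w 1.000389935936009
unit local x in tool [-0.9975  0.0712 -0.    ]
```

```bash
python3 -m inch '-0.037 -0.03 0 -0.014 0.05; -0.074 -0.06 0 -0.028 0.05; -0.111 -0.091 0 -0.043 0.05; -0.148 -0.122 0 -0.057 0.05; -0.185 -0.153 0 -0.071 0.05'; python3 -m inch '-0.026 -0.032 0 0 0.05; -0.062 -0.064 0 0 0.05; -0.1 -0.096 0 0 0.05; -0.137 -0.128 0 0 0.05; -0.174 -0.165 0.01 0 0.05'; python3 go.py -0.24 0 0.2
python3 - <<'E'
from fit import *
p=np.load("p.npy")
im=arm.get_image("wrist")[:,:,::-1].copy()
print({q:[(np.round(r["point"]).tolist(),round(r["conf"],2)) for r in arm.place_of("wrist",q)[:2]] for q in("tray_lip","start_top","lid_bar","drip_tray")})
def L(A,B,c):cv2.line(im,*[tuple(proj("wrist",X).astype(int).tolist()) for X in(A,B)],c,1)
L(lip(p,p[3],-.065),lip(p,p[3],.065),(255,0,255));L(G(p,[p[3]-.001,-.098,.048]),G(p,[p[3]-.001,.098,.048]),(0,255,0))
L(G(p,[p[6]-.01,p[7],.097]),G(p,[p[6]+.01,p[7],.097]),(0,0,255));L(G(p,[p[6],p[7]-.01,.097]),G(p,[p[6],p[7]+.01,.097]),(0,0,255))
cv2.imwrite("pics/w1.png",im)
E
```

```text
clock: 2.0
position: [0.311, 0.3992, 0.4049]
ee_rot: [0.334, 3.123, 0.001]
force: [2.7, 0.6, 0.2]
width: 0.614
gripper_force: 0.0
clock: 2.5
position: [0.4448, 0.2041, 0.3966]
ee_rot: [0.335, 3.121, 0.003]
force: [1.0, 0.8, 0.2]
width: 0.546
gripper_force: 0.0
tip local [-0.2409  0.0013  0.2186] shift [-0.0008 -0.0013  0.0185] roll 0.00011888354305567006 toolz [ 0.0028  0.0019 -1.    ] F [1.006  0.8019 0.1539] t 2.5 q7 0.879326164420484 w 0.5458930927936884
unit local x in tool [-1.     -0.0001  0.0023]
{'tray_lip': [([231.0, 257.0], 0.9)], 'start_top': [], 'lid_bar': [], 'drip_tray': [([237.0, 256.0], 0.98)]}
```

View pics/w1.png

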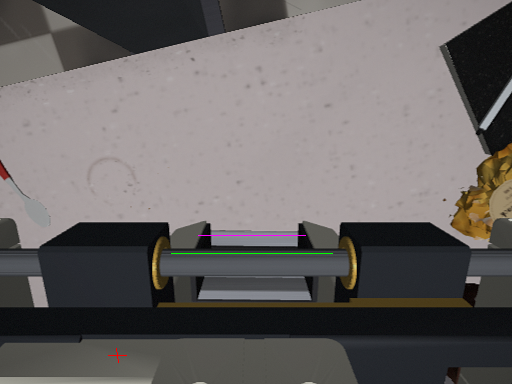

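The wrist view looks back from the grill side. The lip shows between the fingers, with its edge at about row 231 and columns 205-300. My predicted line is 3-4 mm off, which is fine. Next I'll go down in front of the lip and push.

```bash
python3 -m inch '0 0 0.045 0 0.05; 0 0 0.09 0 0.05; 0 0 0.135 0 0.05; 0 0 0.175 0 0.05; 0 0 0.1845 0 0.05'; python3 -m inch '-0.012 0 0 0 0.05; -0.024 0 0 0 0.05; -0.036 0 0 0 0.05; -0.044 0 0 0 0.05; -0.05 0 0 0 0.05';python3 go.py -0.1585 0 0.034;  python3 -m inch '-0.004 0 0 0 0.05; -0.008 0 0 0 0.05; -0.012 0 0 0 0.05; -0.016 0 0 0 0.05; -0.02 0 0 0 0.05';python3 go.py -0.1585 0 0.034
```

```text
clock: 3.25
position: [0.4413, 0.2066, 0.2077]
ee_rot: [-0.33, -3.119, 0.004]
force: [-0.8, -0.7, 0.2]
width: 0.546
gripper_force: 0.0
clock: 3.75
position: [0.4938, 0.1946, 0.2119]
ee_rot: [0.337, 3.122, 0.002]
force: [0.4, 0.3, -0.5]
width: 0.542
gripper_force: 0.0
tip local [-0.1911  0.0024  0.0339] shift [-0.0326 -0.0023 -0.    ] roll -0.0011779835994216725 toolz [ 0.002   0.0009 -1.    ] F [ 0.3567  0.2512 -0.4874] t 3.75 q7 1.0166698359295259 w 0.5419225719124375
unit local x in tool [-1.      0.0012  0.0018]
clock: 4.25
position: [0.511, 0.191, 0.2106]
ee_rot: [-0.334, -3.121, 0.001]
force: [-4.2, 1.6, 4.1]
width: 0.544
gripper_force: 2.4
tip local [-0.1735  0.0025  0.0326] shift [-0.0149 -0.0025 -0.0014] roll 0.0006503106045558926 toolz [-0.0025 -0.0001 -1.    ] F [-4.1938  1.6416  4.075 ] t 4.25 q7 1.0383431893054516 w 0.5441780500892663
unit local x in tool [-1.     -0.0007 -0.0025]
```

```bash
python3 -m inch '-0.003 0 0 0 0.05; -0.006 0 0 0 0.05; -0.008 0 0 0 0.05; -0.01 0 0 0 0.05; -0.01 0 0 0 0.05';python3 go.py -0.1585 0 0.034;  python3 -m inch '-0.0015 0 0 0 0.05; -0.003 0 0 0 0.05; -0.0045 0 0 0 0.05; -0.0045 0 0 0 0.05';python3 go.py -0.1585 0 0.034
```

```text
clock: 4.75
position: [0.5221, 0.1884, 0.2109]
ee_rot: [0.336, 3.123, 0.0]
force: [-0.5, 0.0, -0.2]
width: 0.542
gripper_force: 0.1
tip local [-0.1621  0.0023  0.0329] shift [-0.0036 -0.0023 -0.0011] roll -0.0005176290396888827 toolz [ 0.0007  0.     -1.    ] F [-0.4791  0.0019 -0.1721] t 4.75 q7 1.0485486946781246 w 0.5420870471066332
unit local x in tool [-1.      0.0005  0.0007]
clock: 5.15
position: [0.5263, 0.1876, 0.2109]
ee_rot: [0.335, 3.123, 0.0]
force: [-0.8, 0.7, 1.1]
width: 0.544
gripper_force: 0.8
tip local [-0.1577  0.0024  0.0329] shift [ 0.0008 -0.0024 -0.0011] roll -0.00029560668650829847 toolz [ 0.0006  0.0001 -1.    ] F [-0.7819  0.6894  1.1203] t 5.15 q7 1.05311718936696 w 0.5436029621740636
unit local x in tool [-1.      0.0003  0.0006]
```

No stop felt yet, so I'll continue in small steps until the force rises.

```bash
for i in 1; do python3 -m inch '-0.001 0 0 0 0.05; -0.002 0 0 0 0.05; -0.003 0 0 0 0.05; -0.003 0 0 0 0.05' | grep -E 'pos|force'; done;  python3 -m inch '-0.001 0 0 0 0.05; -0.002 0 0 0 0.05; -0.003 0 0 0 0.05; -0.003 0 0 0 0.05'| grep -E 'pos|force'
python3 - <<'E'
from fit import *
im=arm.get_image("top")[90:220,140:300]
cv2.imwrite("pics/t2.png",cv2.resize(im,None,fx=4,fy=4,interpolation=2)[:,:,::-1])
E
```

```text
position: [0.5292, 0.1869, 0.2109]
force: [-2.5, 0.8, 0.9]
gripper_force: 1.3
position: [0.5318, 0.1864, 0.2108]
force: [-4.4, 1.8, 2.8]
gripper_force: 2.5
```

View pics/t2.png

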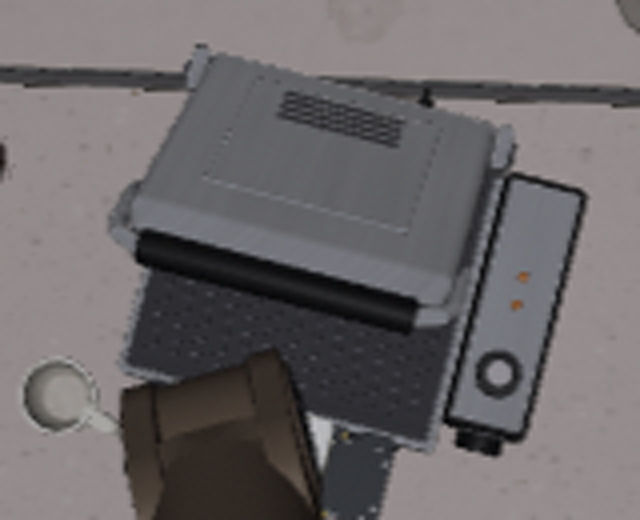

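The arm hides the tray here. The force is still low, so I'll keep inching.

```bash
for i in 1; do python3 -m inch '-0.001 0 0 0 0.05; -0.002 0 0 0 0.05; -0.003 0 0 0 0.05; -0.003 0 0 0 0.05' | grep -E 'pos|force'; done;  python3 -m inch '-0.001 0 0 0 0.05; -0.002 0 0 0 0.05; -0.003 0 0 0 0.05; -0.003 0 0 0 0.05'| grep -E 'pos|force'; python3 go.py -0.1585 0 0.034
python3 - <<'E'
from h import *
cv2.imwrite("pics/s2.png",cv2.resize(arm.get_image("scene")[80:240,180:330],None,fx=4,fy=4,interpolation=2)[:,:,::-1])
E
```

```text
position: [0.5332, 0.1864, 0.2107]
force: [-12.1, 3.5, 10.8]
gripper_force: 6.4
position: [0.5341, 0.1863, 0.2105]
force: [-21.3, 6.1, 18.4]
gripper_force: 11.0
tip local [-0.1499  0.0029  0.0325] shift [ 0.0086 -0.0028 -0.0014] roll 0.0007726306295157137 toolz [-0.0091  0.0005 -1.    ] F [-21.2938   6.0683  18.43  ] t 6.8 q7 1.0642571393898912 w 0.5454400066876425
unit local x in tool [-1.     -0.0008 -0.009 ]
```

View pics/s2.png

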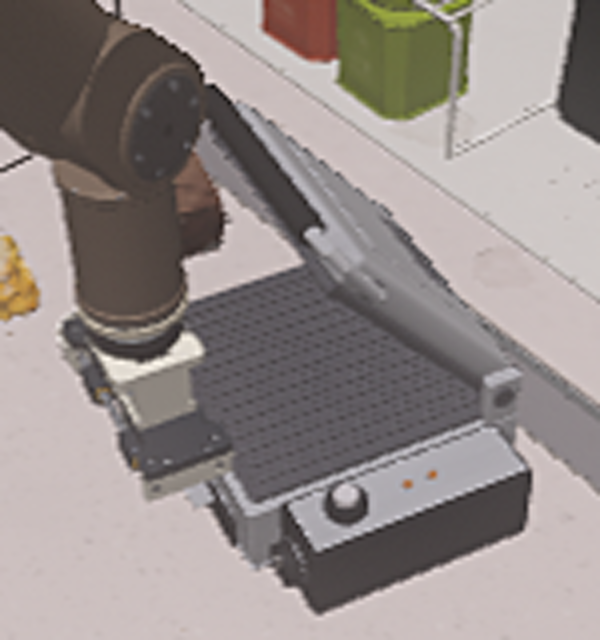

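The arm has stalled at 21 N, with the load on the fingers (11 N each), so the tray is probably home. I'll back off, rise and check.

```bash
python3 -m inch '0.005 0 0 0 0.05; 0.02 0 0 0 0.05; 0.05 0 0 0 0.05; 0.08 0 0 0 0.05; 0.08 0 0 0 0.05'|grep -E 'pos|force';python3 -m inch '0 0 -0.05 0 0; 0 0 -0.1 0 0; 0 0 -0.15 0 0; 0 0 -0.2 0 0; 0 0 -0.24 0 0'|grep -E 'pos|force'; python3 -m inch '0 0 -0.04 0 0; 0 0 -0.06 0 0'|grep -E 'pos|force';  python3 go.py -0.04 0 0.36
python3 - <<'E'
from fit import *
for c in("top","scene","wrist"):
    arm.get_image(c)
    for q in("tray_lip","drip_tray"):
        r=arm.place_of(c,q);print(c,q,[(np.round(i["point"],1).tolist(),round(i["conf"],2),onz(c,i["point"],.042 if q=="tray_lip" else .014)) for i in r[:2]])
im=arm.get_image("wrist");cv2.imwrite("pics/w3.png",im[:,:,::-1])
cv2.imwrite("pics/s3.png",np.hstack([cv2.resize(arm.get_image(c)[a:b,d:e],(400,400),interpolation=2)[:,:,::-1] for c,a,b,d,e in(("scene",150,240,180,270),("top",140,230,150,240))]))
E
```

```text
position: [0.457, 0.2027, 0.2107]
force: [-0.1, 0.3, -0.8]
gripper_force: 0.0
position: [0.4607, 0.2013, 0.4546]
force: [1.2, 0.2, -0.8]
gripper_force: 0.0
position: [0.4609, 0.2014, 0.5152]
force: [0.2, 0.1, -1.0]
gripper_force: 0.0
tip local [-0.2246  0.002   0.3372] shift [-0.1847 -0.0016 -0.0218] roll -0.0017798036755813929 toolz [ 0.0065  0.0032 -1.    ] F [ 0.19    0.1112 -1.0062] t 8.05 q7 0.8794452075402316 w 0.01848515930624519
unit local x in tool [-1.      0.0018  0.0057]
top tray_lip [([198.4, 211.2], 0.84, array([0.5508, 0.1719, 0.042 ]))]
top drip_tray [([197.3, 211.5], 0.73, array([0.5551, 0.173 , 0.014 ]))]
scene tray_lip [([192.2, 219.3], 0.75, array([0.5432, 0.1957, 0.042 ]))]
scene drip_tray [([200.9, 228.2], 0.87, array([0.5562, 0.165 , 0.014 ]))]
wrist tray_lip [([211.3, 255.3], 0.56, array([0.5357, 0.1867, 0.042 ]))]
wrist drip_tray [([222.1, 255.9], 0.65, array([0.5641, 0.1818, 0.014 ]))]
```

View pics/s3.png

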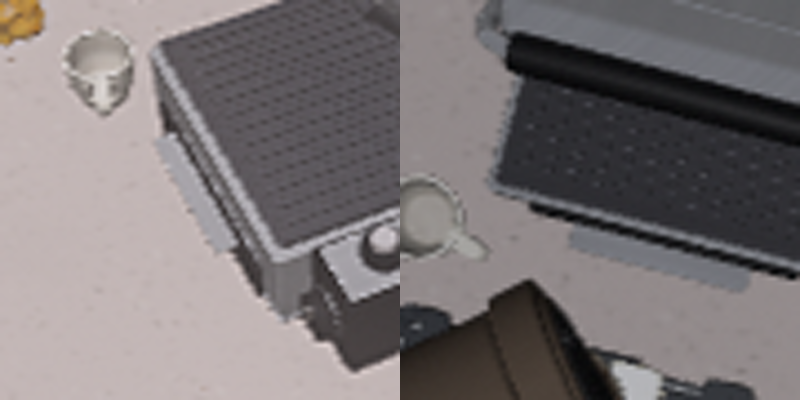

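The tray looks home, with its plate flush and the lip showing in front of it. The stall point also fits the grill origin sitting about 8 mm further back than my fit, which would centre the control box on it. I'll refit with the box centred and the tray home.

```bash
python3 - <<'E'
import fit2
from fit2 import *
t=lambda u,v:("top",(u-400)/4.444+150-.4,v/4.444+140-.4)
sc=lambda u,v:("scene",u/4.444+180-.4,v/4.444+150-.4)
M+= [(t(570,243),lambda p:lip(p,-.127,.065)),(t(745,290),lambda p:lip(p,-.127,-.065))]*2
M+= [(sc(158,140),lambda p:lip(p,-.127,.065)),(sc(218,250),lambda p:lip(p,-.127,-.065))]
def r2(p):
    return np.r_[res(p),p[5]*1000/2]
for z in(.097,):
    s=least_squares(r2,[.68,.15,-.21,-.15,.9,0,-.05,-.155],loss="soft_l1");p=s.x
    print(p,"\n",res(p).reshape(-1,2).round(1).tolist())
np.save("p.npy",p)
print("bar",bar(p,p[4]),"btn",G(p,[p[6],p[7],.097]),"btn tri",tri([(c,(v,u)) for c,u,v in(T(498,375),S(347,497))]))
b=[]
for k in(0,1):
    b.append(tri([(M[k][0][0],M[k][0][:0:-1]),(M[k+2][0][0],M[k+2][0][:0:-1])]))
print("bar ends tri",b)
def loc(P):
    d=P[:2]-p[:2];c,s=np.cos(p[2]),np.sin(p[2]);return c*d[0]+s*d[1],-s*d[0]+c*d[1],P[2]
print([loc(x) for x in b])
c,s=np.cos(p[4]),np.sin(p[4]);print("bar local",.105-.255*c+.013*s,.112+.255*s+.013*c)
E
python3 go.py -0.05 0 0.36
```

```text
tip local [-0.226   0.0024  0.3324] shift [-0.176  -0.0023 -0.0277] roll -0.00026931082682413177 toolz [-0.0007 -0.0005 -1.    ] F [-0.5326  0.1073 -0.0917] t 8.65 q7 0.8794253227722663 w 0.0019967333662147748
unit local x in tool [-1.      0.0003 -0.0005]Traceback (most recent call last):
  File "<stdin>", line 10, in <module>
    return func(*args, **kwargs)
    result = trf(vector_fun.fun, vector_fun.jac, x0, f0, J0, lb, ub, ftol, xtol,
                 gtol, max_nfev, x_scale, loss_function, tr_solver,
                 tr_options.copy(), verbose, callback=callback_wrapped)
    return trf_no_bounds(
        fun, jac, x0, f0, J0, ftol, xtol, gtol, max_nfev, x_scale,
        loss_function, tr_solver, tr_options, verbose, callback=callback)
    J = jac(x)
    self._update_jac()
    ~~~~~~~~~~~~~~~~^^
    self.J = self.jac_wrapped(xp_copy(self.x), f0=self.f)
             ~~~~~~~~~~~~~~~~^^^^^^^^^^^^^^^^^^^^^^^^^^^^
    J, dct = approx_derivative(
             ~~~~~~~~~~~~~~~~~^
        self.fun,
        ^^^^^^^^^
    ...<2 lines>...
        **self.finite_diff_options,
        ^^^^^^^^
[... 285 characters left out ...]
                           ^^^
    df = [f_eval - f0 for f_eval in f_evals]
                                    ^^^^^^^
    f = np.atleast_1d(self.fun(x, *self.args, **self.kwargs))
                      ~~~~~~~~^^^^^^^^^^^^^^^^^^^^^^^^^^^^^^
    return np.atleast_1d(self.fun(x))
                         ~~~~~~~~^^^
    return self.f(x, *self.args, **self.kwargs)
           ~~~~~~^^^^^^^^^^^^^^^^^^^^^^^^^^^^^^
  File "<stdin>", line 8, in r2
  File "fit2.py", line 17, in res
    q=proj(c,f(p));r+=[q[0]-u,q[1]-v]
  File "h.py", line 5, in proj
    c=arm.get_calibration(cam);T=np.linalg.inv(c["pose"]);p=T[:3,:3]@np.asarray(P,float)+T[:3,3]
ValueError: time passes only in moves, steps and waits
```

```bash
sed -i 's/^def proj/CC={}\ndef cal(c):\n    if c=="wrist": return arm.get_calibration(c)\n    if c not in CC: CC[c]=arm.get_calibration(c)\n    return CC[c]\ndef proj/; s/c=arm.get_calibration(cam)/c=cal(cam)/' h.py
cat > fit3.py <<'E'
from fit2 import *
t=lambda u,v:("top",(u-400)/4.444+150-.4,v/4.444+140-.4)
sc=lambda u,v:("scene",u/4.444+180-.4,v/4.444+150-.4)
M+= [(t(570,243),lambda p:lip(p,-.127,.065)),(t(745,290),lambda p:lip(p,-.127,-.065))]*2
M+= [(sc(158,140),lambda p:lip(p,-.127,.065)),(sc(218,250),lambda p:lip(p,-.127,-.065))]
def r2(p): return np.r_[res(p),p[5]*1000/2]
s=least_squares(r2,[.68,.15,-.21,-.15,.9,0,-.05,-.155],loss="soft_l1");p=s.x
print(p,"\n",res(p).reshape(-1,2).round(1).tolist())
np.save("p.npy",p)
def loc(P):
    d=P[:2]-p[:2];c,s=np.cos(p[2]),np.sin(p[2]);return np.array([c*d[0]+s*d[1],-s*d[0]+c*d[1],P[2]])
print("btn tri",loc(tri([(c,(v,u)) for c,u,v in(T(498,375),S(347,497))])))
print("bar ends tri",[loc(tri([(M[k][0][0],M[k][0][:0:-1]),(M[k+2][0][0],M[k+2][0][:0:-1])])) for k in(0,1)])
c,s=np.cos(p[4]),np.sin(p[4]);print("bar local",.105-.255*c+.013*s,.112+.255*s+.013*c)
E
python3 fit3.py; python3 go.py -0.05 0 0.36
```

```text
[ 0.6906  0.1504 -0.2211 -0.1608  0.8705 -0.0013 -0.0571 -0.1549] 
 [[-0.5, -0.4], [1.2, -0.0], [0.8, 1.7], [0.4, 1.2], [-1.2, -0.4], [0.7, -0.1], [-0.2, -0.8], [-1.2, -0.7], [-1.1, 0.8], [-0.7, -1.1], [0.9, -0.7], [0.9, 0.5], [-1.1, -0.7], [-1.2, -0.2], [-0.7, -0.4], [0.1, 2.0], [-0.4, 0.6], [0.4, 0.4], [-0.4, 0.6], [0.4, 0.4], [-0.3, 0.6], [0.7, 1.2]]
btn tri [-0.0585 -0.1569  0.1071]
bar ends tri [array([-0.0517,  0.0892,  0.324 ]), array([-0.0499, -0.0893,  0.3179])]
bar local -0.04938810437413796 0.31536743403937684
tip local [-0.2367 -0.0003  0.3324] shift [-0.1867 -0.001  -0.0277] roll 0.007154146331546762 toolz [-0.0007 -0.0005 -1.    ] F [-0.5326  0.1073 -0.0917] t 8.65 q7 0.8794253227722663 w 0.0019967333662147748
unit local x in tool [-1.     -0.0072 -0.0005]
```

```bash
python3 -m inch '0 0 -0.028 0 0; -0.045 -0.001 -0.028 0 0; -0.09 -0.001 -0.028 0 0; -0.135 -0.001 -0.028 0 0; -0.172 -0.001 -0.028 0.007 0'|grep -E 'pos|force'; python3 -m inch '-0.015 0 0 0 0; -0.015 0 0.005 0 0; -0.015 0 0.01 0 0; -0.015 0 0.014 0 0; -0.015 0 0.018 0 0'|grep -E 'pos|force'; python3 go.py -0.05 0 0.33
python3 - <<'E'
import numpy as np
for t in np.arange(.9,-.01,-.1):print(round(t,2),np.round([.105-.255*np.cos(t)+.013*np.sin(t),.124+.255*np.sin(t)+.013*np.cos(t)],4))
E
```

```text
position: [0.6294, 0.1639, 0.5384]
force: [-0.2, 0.3, -0.2]
gripper_force: 0.0
position: [0.6411, 0.1618, 0.5208]
force: [0.1, -0.1, 0.1]
gripper_force: 0.0
tip local [-0.0508  0.0003  0.3428] shift [-0.0008 -0.0003  0.0128] roll 0.0014318018523327147 toolz [-0.0001  0.0007 -1.    ] F [ 0.0623 -0.0744  0.1055] t 9.65 q7 1.1370456252402203 w 0.004247028859221096
unit local x in tool [-1.     -0.0014 -0.0003]
0.9 [-0.0433  0.3318]
0.8 [-0.0633  0.316 ]
0.7 [-0.0817  0.2982]
0.6 [-0.0981  0.2787]
0.5 [-0.1126  0.2577]
0.4 [-0.1248  0.2353]
0.3 [-0.1348  0.2118]
0.2 [-0.1423  0.1874]
0.1 [-0.1474  0.1624]
0.0 [-0.15   0.137]
```

```bash
python3 -m inch '0.003 0 0.008 0 0; 0.005 0 0.014 0 0; 0.008 0 0.02 0 0; 0.0125 0 0.027 0 0; 0.017 0 0.031 0 0'; python3 -m inch '0.005 0 0.005 0 0; 0.01 0 0.01 0 0; 0.014 0 0.014 0 0; 0.018 0 0.019 0 0; 0.022 0 0.024 0 0'|grep -E 'pos|force'; python3 go.py -0.0981 0 0.2787
```

```text
clock: 10.15
position: [0.6222, 0.1658, 0.4933]
ee_rot: [-0.343, -3.118, -0.004]
force: [-25.5, -1.2, 34.0]
width: 0.004
gripper_force: 16.5
position: [0.6024, 0.1709, 0.4668]
force: [-7.0, 1.9, 7.9]
gripper_force: 4.0
tip local [-0.0906  0.0006  0.2888] shift [ 0.0075 -0.0006  0.0101] roll 0.0019766996179901852 toolz [-0.001   0.0023 -1.    ] F [-7.0252  1.8784  7.9194] t 10.65 q7 1.103203411772413 w 0.004728738137325877
unit local x in tool [-1.     -0.002  -0.0015]
```

```bash
python3 -m inch '0.004 0 0.006 0 0; 0.008 0 0.012 0 0; 0.013 0 0.019 0 0; 0.018 0 0.027 0 0; 0.023 0 0.035 0 0'|grep -E 'pos|force'; python3 -m inch '0.004 0 0.008 0 0; 0.008 0 0.016 0 0; 0.011 0 0.024 0 0; 0.014 0 0.032 0 0; 0.016 0 0.039 0 0'|grep -E 'pos|force'; python3 go.py -0.15 0 0.137
```

```text
position: [0.5808, 0.1753, 0.4306]
force: [-2.3, 1.0, 2.8]
gripper_force: 1.6
position: [0.5657, 0.1782, 0.391]
force: [-1.1, 0.0, 2.0]
gripper_force: 0.9
tip local [-0.128  -0.0002  0.213 ] shift [0.022  0.0003 0.076 ] roll 8.901565306818071e-05 toolz [-0.0003 -0.0003 -1.    ] F [-1.0561  0.0121  2.0005] t 11.65 q7 1.0736129547284186 w 0.001633760409578715
unit local x in tool [-1.     -0.0001 -0.0002]
```

```bash
python3 -m inch '0.004 0 0.007 0 0; 0.007 0 0.014 0 0; 0.01 0 0.021 0 0; 0.013 0 0.028 0 0; 0.015 0 0.035 0 0'|grep -E 'pos|force'; python3 -m inch '0.002 0 0.007 0 0; 0.004 0 0.014 0 0; 0.006 0 0.021 0 0; 0.007 0 0.028 0 0; 0.007 0 0.035 0 0'|grep -E 'pos|force'; python3 go.py -0.15 0 0.137
```

```text
position: [0.5511, 0.1817, 0.3563]
force: [0.5, 0.4, 1.7]
gripper_force: 0.4
position: [0.5441, 0.1833, 0.3212]
force: [-1.0, 0.4, 1.3]
gripper_force: 0.5
tip local [-0.1502 -0.      0.1432] shift [-0.0002  0.      0.0062] roll 0.0005244486131255055 toolz [-0.0008  0.0001 -1.    ] F [-0.9775  0.4434  1.2568] t 12.65 q7 1.0693934927051236 w 0.00980111256400544
unit local x in tool [-1.     -0.0005 -0.0008]
```

```bash
python3 -m inch '0 0 0.002 0 0; 0 0 0.004 0 0; 0 0 0.006 0 0; 0 0 0.008 0 0; 0 0 0.008 0 0'|grep -E 'pos|force'; python3 -m inch '0 0 0.001 0 0; 0 0 0.002 0 0; 0 0 0.003 0 0; 0 0 0.003 0 0; 0 0 0.003 0 0'|grep -E 'pos|force'; python3 go.py -0.15 0 0.137
```

```text
position: [0.5446, 0.1831, 0.315]
force: [-4.5, -1.8, 11.3]
gripper_force: 5.6
position: [0.5446, 0.1829, 0.3143]
force: [-12.5, -3.8, 36.7]
gripper_force: 18.4
tip local [-0.1496 -0.0003  0.1363] shift [ 0.0004  0.0003 -0.0007] roll -0.00010287118078111668 toolz [ 0.0016  0.0019 -1.    ] F [-12.5289  -3.7599  36.7059] t 13.65 q7 1.0734039932174162 w 0.003210069389782933
unit local x in tool [-1.      0.0001  0.0011]
```

The lid has bottomed out at a tip height of 136 mm, against an expected 137. Now I'll rise and move near the button.

```bash
python3 -m inch '0 0 -0.01 0 0; 0 0 -0.04 0 0; 0 0 -0.09 0 0; 0 0 -0.12 0 0; 0 0 -0.12 0 0'|grep -E 'pos|force'; python3 go.py -0.058 -0.156 0.2
python3 - <<'E'
from fit import *
p=np.load("p.npy")
for c in("top","scene","wrist"):
    im=arm.get_image(c)
    for q in("lid_bar","start_top"):
        r=arm.place_of(c,q)
        for i in r[:1]:
            P=onz(c,i["point"],.125 if q=="lid_bar" else .1);d=P[:2]-p[:2];cc,s=np.cos(p[2]),np.sin(p[2])
            print(c,q,np.round(i["point"],1),round(i["conf"],2),"loc",cc*d[0]+s*d[1],-s*d[0]+cc*d[1])
cv2.imwrite("pics/s4.png",np.hstack([cv2.resize(arm.get_image(c)[a:b,d:e],(400,400),interpolation=2)[:,:,::-1] for c,a,b,d,e in(("scene",130,240,200,310),("top",120,220,190,290))]))
E
```

```text
position: [0.5458, 0.1831, 0.4358]
force: [0.2, -0.4, -0.4]
gripper_force: 0.0
tip local [-0.1485  0.0001  0.2578] shift [-0.0901 -0.1564  0.0576] roll -0.00014165742061766906 toolz [ 0.0078  0.0035 -1.    ] F [ 0.2056 -0.4453 -0.4236] t 14.15 q7 1.0353601229308789 w 0.0040249433913014535
unit local x in tool [-1.      0.0001  0.0069]
top start_top [180.9 269.3] 0.35 loc -0.046835155456014584 -0.1705640010486763
scene lid_bar [178.  214.9] 0.89 loc -0.16432515254224875 0.003070559435483393
scene start_top [201.7 265.5] 0.35 loc -0.05411523066482658 -0.1424901681539541
wrist lid_bar [186.4 256.7] 0.71 loc -0.1519014360330622 0.0018542000349977064
```

View pics/s4.png

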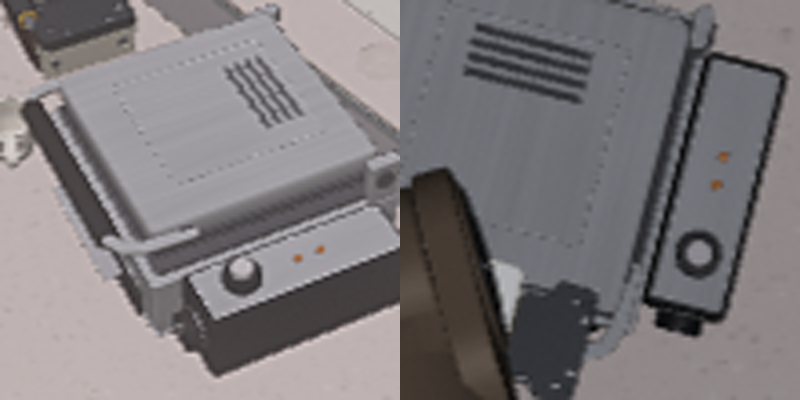

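The lid is shut. The button is a metal cap in a black collar, at about (240,268) in the left half and (698,254) in the right, mid-width on the box. That agrees with local (-0.058,-0.157). I'll hover there, then descend.

```bash
python3 -m inch '-0.02 -0.038 0 0 0; -0.045 -0.076 0 0 0; -0.067 -0.114 0 0 0; -0.09 -0.15 0 0 0; -0.09 -0.157 0.03 0 0'|grep -E 'pos|force'; python3 -m inch '0 0 0.04 0 0; 0 0 0.08 0 0; 0 0 0.095 0 0; 0 0 0.105 0 0; 0 0 0.105 0 0'|grep -E 'pos|force'; python3 go.py -0.058 -0.157 0.107
```

```text
position: [0.6003, 0.0036, 0.404]
force: [0.8, 0.2, -0.6]
gripper_force: 0.0
position: [0.5977, 0.0103, 0.2948]
force: [0.3, -0.5, 0.2]
gripper_force: 0.0
tip local [-0.0599 -0.1571  0.1168] shift [-0.0019  0.0001  0.0098] roll 0.0002261443473703384 toolz [-0.0018 -0.0003 -1.    ] F [ 0.2721 -0.4647  0.2426] t 15.7 q7 1.4262462634217632 w 0.009249091281935835
unit local x in tool [-1.     -0.0002 -0.0017]
```

```bash
python3 -m inch '-0.001 0 0.003 0 0; -0.001 0 0.006 0 0; -0.001 0 0.008 0 0; -0.001 0 0.01 0 0; -0.001 0 0.01 0 0'|grep -E 'pos|force'; python3 -m inch '0 0 0.001 0 0; 0 0 0.002 0 0; 0 0 0.003 0 0; 0 0 0.003 0 0'|grep -E 'pos|force'; python3 -m inch '0 0 0.001 0 0; 0 0 0.002 0 0; 0 0 0.003 0 0; 0 0 0.003 0 0'|grep -E 'pos|force'
```

```text
position: [0.5993, 0.0101, 0.2863]
force: [1.6, 0.9, 2.1]
gripper_force: 1.4
position: [0.5993, 0.01, 0.2842]
force: [-1.3, 0.0, 13.5]
gripper_force: 6.8
position: [0.5993, 0.0098, 0.2835]
force: [-10.9, 1.2, 38.3]
gripper_force: 19.2
```

The force reached 2 N at 108 mm and hit a hard stop at 106 mm, which fits the 5 mm travel. Now I'll release and check that everything stayed put.

```bash
python3 -m inch '0 0 -0.01 0 0; 0 0 -0.05 0 0; 0 0 -0.1 0 0; 0 0 -0.15 0 0; 0 0 -0.2 0 0'|grep -E 'pos|force'; python3 -m inch '0.03 0 0 0 0; 0.08 0 0 0 0; 0.12 0 0 0 0; 0.12 0 0 0 0; 0.12 0 0 0 0'|grep -E 'pos|force'
python3 - <<'E'
from h import *
cv2.imwrite("pics/s5.png",np.hstack([cv2.resize(arm.get_image(c)[a:b,d:e],(400,400),interpolation=2)[:,:,::-1] for c,a,b,d,e in(("scene",130,240,190,300),("top",120,220,150,250))]))
E
```

```text
position: [0.5981, 0.0099, 0.4813]
force: [1.5, 0.3, -1.0]
gripper_force: 0.0
position: [0.481, 0.0365, 0.4799]
force: [-0.1, 0.0, 1.1]
gripper_force: 0.0
```

View pics/s5.png

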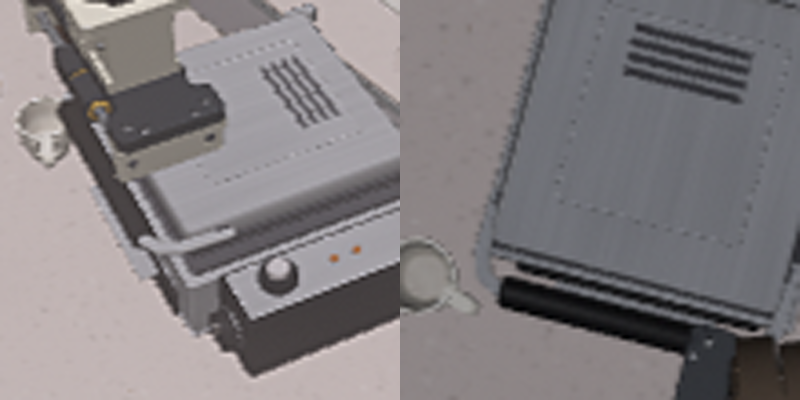

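The lid is shut, the tray is in, the button is up at about (278,270) in the left half, and the cup is where it was. Handing in.

```bash
python3 -c "
from cell import arm
print(arm.sign_off())"
```

```text
the job is handed in; nothing more can be done
None
```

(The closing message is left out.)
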